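Clamp a rubber sleeve in the bench test stand

TASK

Get the black rubber sleeve clamped upright in the grey test stand. First rock the stand's weighted clamp lever outwards past its centre so that it drops open, then swing the steel cover back past its balance point so that it stays open by itself. Stand the sleeve upright on the rubber seat against the two locating posts and let go of it, and finally rock the lever back over its centre so that it falls in and clamps the sleeve; leave the tape roll and the blue carton beside the stand where they are.

Things in the scene. Friction and masses are not known exactly. Their poses are not given: they have to be found in the camera images.
- stand: Fixed grey test stand: base plate 155 x 180 x 12 mm with a black rubber seat (top 16 mm above the bench). Origin on the bench right below nest; z up, x from its front to its rear (roughly away from the robot), y to its left. Two upright steel posts (16 mm thick, tops 97 mm above the bench) at x = -26 and +26 mm, y = +26 mm locate the sleeve: touching both, it is centred on nest
- nest (a point): Point on top of the seat where the centre of the sleeve's underside comes when it is clamped; axes as the stand's. The rubber seat reaches 46 mm from it to front and rear, 57 mm to the right (-y), 33 mm to the left
- clamp_lever (a joint): Angle (rad) of the upright steel lever on the stand's right: 0 = upright (dead centre), positive = leaning in (+y) over the seat, negative = leaning out. Top-heavy (0.85 kg), it falls away from 0: out to its stop at -0.45 (open), in to +0.40 (seat empty, as at the start) or about +0.25 where its rubber pad presses a sleeve against the posts. Leaning in, the pad blocks the cover
- lever_bar (a point): Centre of the lever's cross-bar at its top: round dark steel, 28 mm thick, 90 mm long along the stand's x. It swings in the stand's y-z plane, 168 mm from the pivot (at y = -75 mm, 30 mm above the bench), so it is 181 to 198 mm up. Push its inner side towards -y to open, its outer side towards +y to clamp; about 3 N rocks it. Fingers pointing down beside it pass above the posts and the sleeve's top
- cover (a joint): Opening angle (rad) of the steel cover plate (104 x 70 x 5 mm, 0.25 kg) that lies over the seat: 0 = shut, flat; 1.95 = leaning back on its stop. It has no spring: it balances a little before 1.57 (upright) and falls open beyond that, shut before it
- cover_handle (a point): Centre of the cover's handle: a round dark bar 10 mm thick along the stand's y, 56 mm long on two 10 mm legs (46 mm free between them), 36 mm above the cover plate near its front edge; about 61 mm above the bench when shut. Pinched from above with fingers in front of and behind it, it turns between them. It circles cover_hinge: shut, it is 88 mm in front of and 36 mm above it
- cover_hinge (a point): Middle of the cover's hinge axis, which runs along the stand's y at the rear of the seat, 25 mm above the bench; the cover swings up and towards the stand's rear (+x)
- sleeve_mid (a point): Centre of the loose rubber sleeve: a solid upright round cylinder, black with a pale paper band round its middle, 57 mm across, 140 mm tall, 0.22 kg; this point is on its axis, half-way up (70 mm above its underside). Starts standing on the bench to the left of the stand; any grasp direction is alike, and above its middle the fingers clear the posts
- wide_roll: Loose bystander: brown tape roll lying flat, 94 mm across, 48 mm tall; origin at the centre of its underside. Do not disturb
- flat_carton: Loose bystander: blue and white carton lying flat, 71 x 112 x 40 mm; origin at the centre of its underside. Do not disturb

How it is judged:
By the outcome, as a careful person would: the job done as asked, in the order asked, and still so for the second after the job is handed in, with the robot touching nothing.
It also fails if it takes over 72 s, if anything falls off the work surface, if the arm or the gripper's body presses on something with over 40 N, if the wrist force passes 120 N, or if a joint passes its speed limit or range.

ROBOT

A 7-joint arm with a two-finger parallel gripper is mounted at the origin on the work surface; the furniture and walls round the work are solid. World frame = base frame: x ahead of the robot, y to its left, z up, the work surface at z = 0. Lengths are in mm, angles in degrees, forces in N, time in s.
With the tool pointing down it reaches from about 425 to 950 mm from the base axis. Payload 16.7 kg.
Tool frame: the origin (TCP) lies midway between the tips of the shut fingers; the grasp point (between the pads) lies 19 mm behind it; z points along the fingers, y is the line along which they close (so a half turn about z gives the same grasp; the last joint's range is limited). The gripper opens to 94 mm and grips with 3 to 60 N. Pads are 16 mm wide; open, the fingers measure 119 mm over their backs; the gripper's body (75 mm by 177 mm) begins 78 mm behind the grasp point.
Start: joints at [-8.566, 24.414, 4.234, 92.017, -1.954, 63.644, -3.845], TCP at [674.962, -0.018, 205.467] pointing down, gripper open.
Joint ranges: [-163.25, 163.25], [-28.42, 122.38], [-70.27, 78.77], [12.13, 141.07], [-58.53, 238.53], [9.26, 117.41], [-156.51, 156.51]. Speed limits (degrees/s): [108.29, 108.29, 136.94, 136.94, 172.46, 172.46, 172.46].

INTERFACE

Orientations are given as [roll, pitch, yaw] about the fixed x, y, z axes, in that order (R = Rz(yaw) Ry(pitch) Rx(roll)).
In Python, from cell import status, cams, close_job gives the robot as it stands. The module is installed in compiled form; this text tells all that it offers.
- The arm moves only by the tool drive_tool, never from a script. Its argument "plan" is a list of rows, each a list of 5 numbers: the closure, from -1 (fully open) to 1 (shut), then the shift along the tool's x, y, z in mm, then the turn about the tool's z in rad. In form: [[claw, x, y, z, twist], ...]. A call has 1 to 5 rows; each row shifts and turns the commanded pose from where the row before left it, along the tool's axes as they then stand; what a row does not reach is not made up. A row lasts 1/8 s, in which the tool goes at most 62.5 mm and 10.7 degrees, less where a joint would pass 70% of its speed; a pose out of reach is approached as far as the arm can. A call is refused whole if a number of a shift passes 62.5 or a number of a turn 0.188, either way. A call with a gripper value outside its range is refused whole. The fingers move at their own pace and stop on an object; "grip_force" is the grip in N (left out, the last holds). Time passes only in rows, so rows that do not move let the fingers close. It gives the time, the measured TCP pose, the force, the opening and the grip force at its end, in the units of the state.
- status.get_state(): the state, without advancing time (a new reading comes with each control period).
- cams.read_camera(name): name is "scene" or "side" or "wrist"; returns the picture (420x560x3 uint8, red, green, blue); there is no depth.
- cams.calibration(name): a dict with "K" (3x3 intrinsics, pixels), "dist" ([k1, k2, p1, p2, k3] as OpenCV has them; the pictures are not rectified), "R" (3x3) and "t" (3): a world point X has camera coordinates R X + t. Camera axes: x right, y down, z forward; pixel columns grow to the right and rows downward; lengths in mm; the calibration is good to about 2 mm. A picture is of the moment at which its call begins: read the wrist's pose just before it. calibration takes no time and is no camera call; for the wrist camera it gives the pose at the moment of the call.
- close_job(): hands the job in; it is judged then, once.
The state is a dict: "t": time; "joint_positions": joint angles; "dq": joint speeds; "joint_torque": joint torques, N m; "tool_pos": TCP position; "eef_rot": TCP orientation; "wrist_force": force on the tool from outside, world axes, zero at the start; "torque": the same for the moment, N m; "grip_width": finger opening in mm; "grip_force": force on a finger pad.
Only numpy, scipy, OpenCV 4.12 (cv2) and the standard library are available. Lean on these libraries where they do the work, as an engineer would, in place of code of your own. Each camera call takes 0.05 s, during which the arm holds its last target. There are 200 camera calls.

## Working session

There is one attempt and no reset: what is moved stays moved. The work goes in short steps, Python scripts to look and compute and a tool call to move; the robot and the scene stay as the last step left them, time stands still between calls to the robot, and variables do not carry over. Pictures are saved under pics/ and viewed, at most 13 in all, crops included, and the job is handed in when it is done.

Besides the shell and the picture viewer there is one more tool, called by a JSON object that holds its "method" and its "body". drive_tool: Moves the arm, as the interface text tells. Its arguments: {"type":"object","properties":{"plan":{"type":"array","items":{"type":"array","items":{"type":"number"}}},"grip_force":{"type":"number"}},"required":["plan"]}

```bash
mkdir -p pics
python3 - <<'E'
from cell import status,cams
import cv2
s=status.get_state();print(s['t'],s['tool_pos'],s['eef_rot'],s['grip_width'],s['wrist_force'])
for n in('scene','side'):
    c=cams.calibration(n);print(n,c['K'].tolist() if hasattr(c['K'],'tolist') else c['K'],c['dist'],(-(c['R'].T@c['t'])).tolist())
    im=cams.read_camera(n)[:,:,::-1]
    cv2.imwrite(f'pics/{n}0.png',cv2.resize(im,(800,600),interpolation=cv2.INTER_CUBIC))
E
```

```text
0.0 [ 6.74524138e+02 -5.83034388e-02  2.04751994e+02] [-1.79922344e+02  5.74745698e-03  8.99950175e+01] 94.32974785083066 [-0.41595117  0.20469945 -0.33146417]
scene [[388.7203489824812, 0.0, 275.84755951174037], [0.0, 388.7203489824812, 201.42057392345444], [0.0, 0.0, 1.0]] [-0.05760828  0.          0.          0.          0.        ] [327.8390864151543, 801.856144815172, 529.1057403645713]
side [[460.6141445295261, 0.0, 282.897795900481], [0.0, 460.6141445295261, 203.54618079137902], [0.0, 0.0, 1.0]] [-0.10259546  0.          0.          0.          0.        ] [509.0099426693421, 994.8515524497833, 788.7609750231783]
```

View pics/scene0.png

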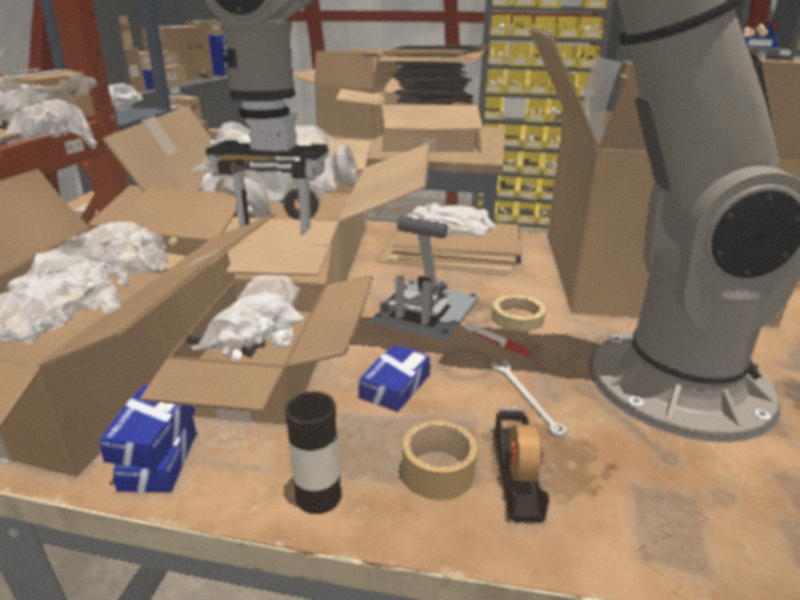

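View pics/side0.png

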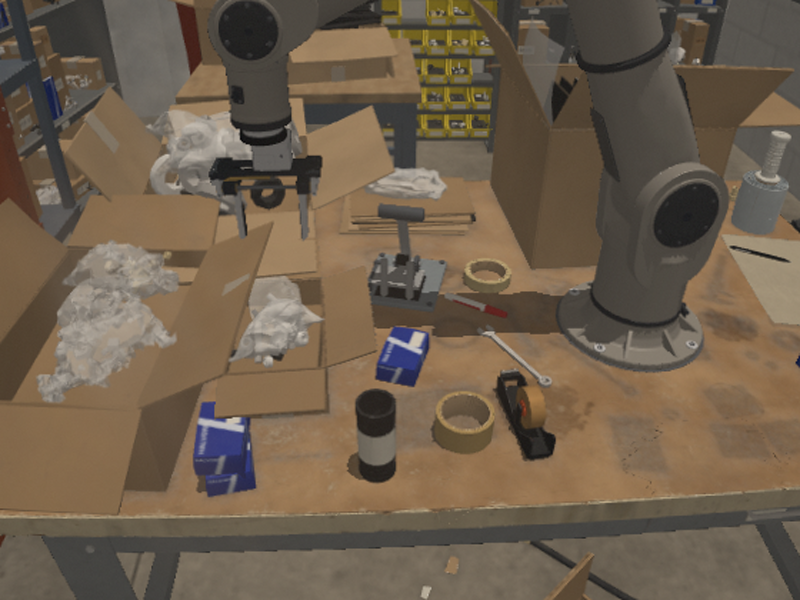

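The scene shows the stand at about (425,290), lever bar at (422,227), sleeve at (315,450), carton at (395,377) and roll at (438,460). In the side view they are at (405,275), (402,212), (376,435), (402,355) and (463,420). Next I'll enlarge the stand.

Run:
```python
import cv2,numpy as np
from cell import cams
a=cams.read_camera('scene')[145:245,257:337,::-1];b=cams.read_camera('side')[135:235,245:325,::-1]
f=lambda i:cv2.resize(i,None,fx=5,fy=5,interpolation=cv2.INTER_CUBIC)
cv2.imwrite('pics/c1.png',np.hstack([f(a),f(b)]))
```

```text
(no output)
```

View pics/c1.png

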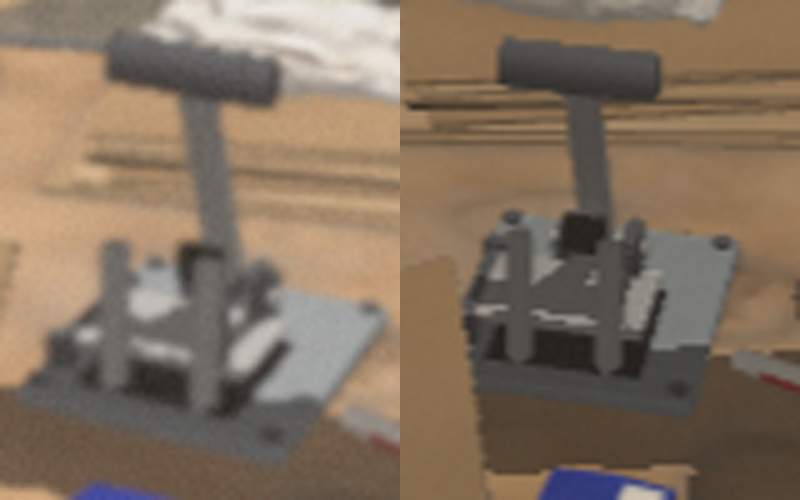

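The crops show the bar ends at (112,58)/(275,82) in scene and (503,63)/(658,75) in side. The post tops are at (117,245)/(207,250) and (519,235)/(610,240), and the plate's front corners are at (383,318)/(737,243). I'll fit the pose from these.

```bash
cat > h.py <<'E'
import numpy as np,cv2
from cell import cams
from scipy.optimize import least_squares
def proj(n,P):
    c=cams.calibration(n)
    return cv2.projectPoints(np.array(P,float).reshape(-1,3),cv2.Rodrigues(c['R'])[0],np.array(c['t'],float),np.array(c['K']),np.array(c['dist']))[0][:,0]
def stand2w(p,P):
    P=np.array(P,float).reshape(-1,3);c,s=np.cos(p[2]),np.sin(p[2])
    return P@np.array([[c,s,0],[-s,c,0],[0,0,1]])+[p[0],p[1],0]
E
python3 - <<'E'
from h import *
by,bz=-75+168*np.sin(.4),30+168*np.cos(.4)
M=[[26,26,95],[-26,26,95],[45,by,bz],[-45,by,bz]]
cr=lambda L,o:(np.array(L)+.5)/5-.5+o
S=cr([[117,245],[207,250],[112,58],[275,82]],[257,145])
D=cr([[119,235],[210,240],[103,63],[258,75]],[245,135])
r=lambda p:np.r_[(proj('scene',stand2w(p,M))-S).ravel(),(proj('side',stand2w(p,M))-D).ravel()]
f=least_squares(r,[550,0,0.]);print('stand',f.x,np.degrees(f.x[2]),f.fun.round(1))
def tri(a,b,z=None):
    a=(np.array(a)+.5)/(800/560)-.5;b=(np.array(b)+.5)/(800/560)-.5
    g=lambda p:np.r_[proj('scene',[p])[0]-a,proj('side',[p])[0]-b] 
    q=least_squares(g,[500,300,50.]);return q.x.round(1),q.fun.round(1)
print(tri([311,404],[376,402]),tri([320,498],[378,469]))
print('roll',tri([439,440],[464,408]),'carton',tri([396,364],[404,345]))
print('bar',stand2w(f.x,[[0,by,bz]]),'handle',stand2w(f.x,[[-40,0,61]]))
for n in('scene','side'):print(proj(n,stand2w(f.x,[[0,0,16],[45,by,bz]])))
E
```

```text
stand [ 4.51581953e+02 -1.18538450e+02 -2.29359906e-01] -13.141354631019755 [-0.2 -0.6  0.5  2.  -0.2 -1.1  0.1 -0.8  0.2 -0.2  0.3  0.7 -0.9 -0.6
  0.2  0. ]
(array([505.6, 337.9, 139.3]), array([-0.1,  0.3,  0.1, -0.3])) (array([504.8, 334.6,  -8.7]), array([ 0. , -0.1, -0. ,  0.2]))
roll (array([367.6, 265.2,  47.4]), array([ 0., -0., -0.,  0.])) carton (array([453.2,  97.1,  38.4]), array([ 0.1, -0.1, -0.1,  0.2]))
bar [[ 449.40441786 -127.86534812  184.73824699]] handle [[ 412.62946787 -109.44428017   61.        ]]
[[291.95576079 217.16521355]
 [278.81646377 155.08787931]]
[[279.20782317 200.34854811]
 [264.30521842 146.55817285]]
```

{"method": "drive_tool", "body": {"plan": [[1,0,0,-20,0.115],[1,0,0,-20,0.114],[1,-30,-45,0,0],[1,-32,-48,0,0],[1,-32,-48,0,0]], "grip_force": 20}}

```text
t: 0.82
tool_pos: [514.5, -60.1, 245.2]
eef_rot: [-180.0, 0.0, 76.9]
wrist_force: [-0.2, -0.8, 0.8]
grip_width: 47.3
grip_force: 0.0
```

{"method": "drive_tool", "body": {"plan": [[1,-22,-35,0,0],[1,-10,-14,15,0],[1,0,0,30,0],[1,0,0,30,0],[1,0,0,0,0]]}}

```text
t: 1.45
tool_pos: [460.0, -79.6, 169.2]
eef_rot: [-179.8, 0.0, 76.9]
wrist_force: [-0.5, 0.3, -0.1]
grip_width: 0.8
grip_force: 0.0
```

```bash
cat >> h.py <<'E'
from cell import status
ST=[451.6,-118.5,-.2294]
def st(P=None):
    s=status.get_state();p=np.array(s['tool_pos'] if P is None else P)
    d=p[:2]-ST[:2];c,n=np.cos(ST[2]),np.sin(ST[2])
    print('t',round(s['t'],2),'stand x,y,z',round(c*d[0]+n*d[1],1),round(-n*d[0]+c*d[1],1),round(p[2],1),'yaw',s['eef_rot'][2].round(1),'F',np.round(s['wrist_force'],1),'w',round(s['grip_width'],1))
E
python3 - <<'E'
from h import *
st();cv2.imwrite('pics/w1.png',np.hstack([cams.read_camera('side')[100:300,180:380,::-1].repeat(2,0).repeat(2,1),cams.read_camera('scene')[100:300,180:380,::-1].repeat(2,0).repeat(2,1)]))
E
```

```text
t 1.45 stand x,y,z -0.6 39.8 169.2 yaw 76.9 F [-0.5  0.3 -0.1] w 0.8
```

View pics/w1.png

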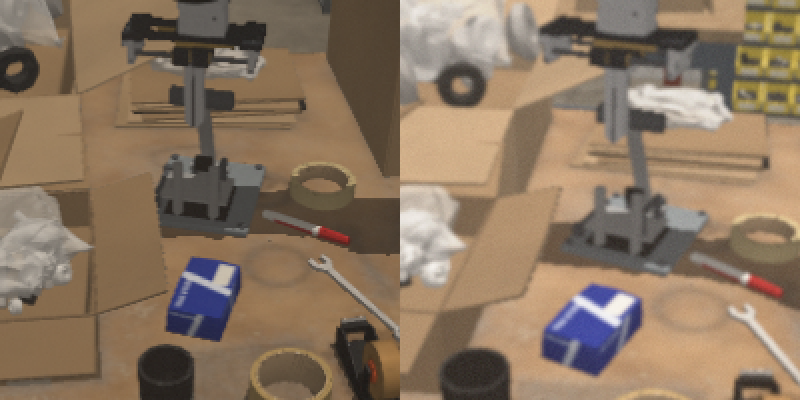

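The fingers are on the bar's inner side, at (193,95) in the left crop. Next I'll push outwards.

{"method": "drive_tool", "body": {"plan": [[1,-14,0,0,0],[1,-12,0,0,0],[1,-12,0,0,0],[1,-12,0,0,0],[1,-12,0,0,0]]}}

```text
t: 2.17
tool_pos: [446.9, -140.9, 170.5]
eef_rot: [-180.0, 0.0, 76.9]
wrist_force: [-0.5, 1.4, 0.3]
grip_width: 1.0
grip_force: 0.6
```

{"method": "drive_tool", "body": {"plan": [[1,-12,0,0,0],[1,-12,0,0,0],[1,-10,0,0,0],[1,-8,0,0,0],[1,-4,0,0,0]]}}

```text
t: 2.8
tool_pos: [436.7, -185.2, 170.4]
eef_rot: [-180.0, 0.0, 76.9]
wrist_force: [-0.2, 1.0, 0.9]
grip_width: 1.1
grip_force: 0.0
```

{"method": "drive_tool", "body": {"plan": [[1,0,0,-20,0],[0,30,0,-20,0],[-0.2,30,-10,0,0],[-0.2,30,-20,20,0],[-0.2,19,-8,20,0]]}}

```text
t: 3.42
tool_pos: [424.1, -68.4, 170.2]
eef_rot: [180.0, -0.0, 77.0]
wrist_force: [0.6, -0.7, -0.2]
grip_width: 37.3
grip_force: 0.0
```

Run:
```python
from h import *
st();print(cams.calibration('wrist')['t'])
cv2.imwrite('pics/w2.png',np.hstack([cams.read_camera('side')[100:300,180:380,::-1].repeat(2,0).repeat(2,1),cv2.resize(cams.read_camera('wrist')[:,80:500,::-1],(400,400))]))
```

```text
t 3.42 stand x,y,z -38.1 42.5 170.2 yaw 77.0 F [ 0.6 -0.7 -0.2] w 37.3
[-428.51821141   12.98523135  361.893892  ]
```

View pics/w2.png

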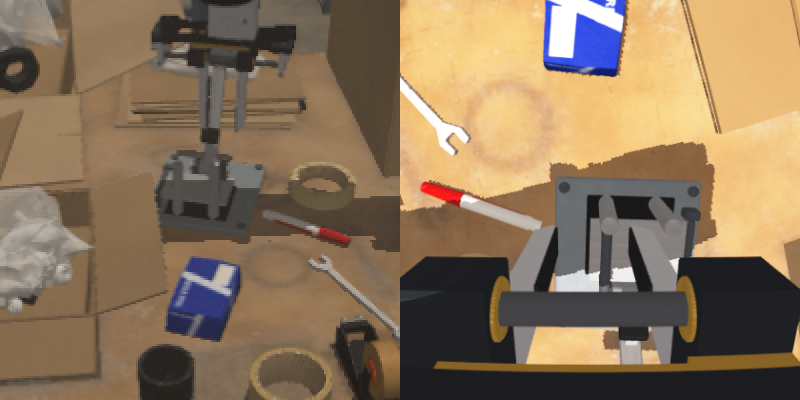

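Run:
```python
from h import *
for n in('side','wrist'):
  for a in (-.45,.4):
    P=stand2w(ST,[[x,-75+168*np.sin(a),30+168*np.cos(a)] for x in(-45,0,45)]);q=proj(n,P)
    print(n,a,((q-[180,100])*2 if n=='side' else (q-[80,0])/1.05).round().tolist())
print(((proj('wrist',stand2w(ST,[[26,26,97],[-26,26,97],[-38,0,61],[-38,28,61],[-38,-28,61]]))-[80,0])/1.05).round().tolist())
```

```text
side -0.45 [[247.0, 58.0], [217.0, 55.0], [188.0, 53.0]]
side 0.4 [[233.0, 99.0], [201.0, 96.0], [169.0, 93.0]]
wrist -0.45 [[184.0, 490.0], [245.0, 490.0], [306.0, 488.0]]
wrist 0.4 [[182.0, 335.0], [260.0, 335.0], [336.0, 334.0]]
[[273.0, 229.0], [209.0, 229.0], [194.0, 243.0], [194.0, 214.0], [194.0, 271.0]]
```

The side view shows the bar gone from its inward position (201,96), so the lever is open. In the wrist view the handle appears to be the dark bar at about (607,260), so I'll enlarge it.

Run:
```python
from h import *
st();im=cams.read_camera('wrist')[160:310,230:430,::-1]
cv2.imwrite('pics/w3.png',cv2.resize(im,None,fx=4,fy=4,interpolation=cv2.INTER_CUBIC))
for p in([26,26,97],[-26,26,97],[-38,0,61],[-25,-19,61],[50,0,25],[65,0,25]):print(p,((proj('wrist',stand2w(ST,p))[0]-[230,160])*4).round())
```

```text
t 3.52 stand x,y,z -39.0 42.6 169.1 yaw 77.1 F [-0.6  0.   0.2] w 45.2
[26, 26, 97] [542. 315.]
[-26, 26, 97] [273. 315.]
[-38, 0, 61] [211. 376.]
[-25, -19, 61] [268. 455.]
[50, 0, 25] [564. 325.]
[65, 0, 25] [623. 325.]
```

View pics/w3.png

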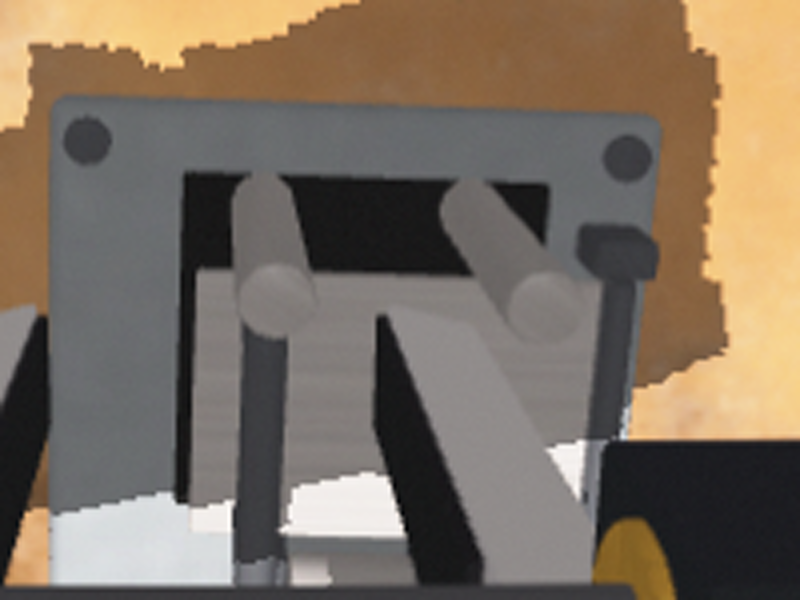

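Posts are at (278,302) and (545,307), and the handle is the vertical bar at column 262. That puts the handle at stand (-26,-21.5), with the stand yaw about -14.5° and the hinge at x≈62. Next I'll go down and pinch it.

{"method": "drive_tool", "body": {"plan": [[-0.2,0,0,0,0.026],[-0.2,-31,7,0,0],[-0.2,-30,7,20,0],[-0.2,0,0,45,0],[-0.2,0,0,42,0]]}}

```text
t: 4.2
tool_pos: [423.5, -134.0, 63.1]
eef_rot: [179.9, 0.0, 75.2]
wrist_force: [2.1, -0.1, 0.1]
grip_width: 56.3
grip_force: 0.0
```

{"method": "drive_tool", "body": {"plan": [[-0.2,0,0,20,0],[1,0,0,0,0],[1,0,0,0,0],[1,0,0,0,0],[1,0,0,0,0]], "grip_force": 8}}

```text
t: 4.82
tool_pos: [423.2, -132.6, 44.2]
eef_rot: [179.9, -0.0, 75.4]
wrist_force: [0.8, 0.6, 0.2]
grip_width: 19.7
grip_force: 0.0
```

```bash
sed -i 's/^ST=.*/ST=[452.2,-116.6,np.radians(-14.5)]/' h.py
python3 - <<'E'
from h import *
st();print(status.get_state()['grip_force'])
p=0
for th in (.2,.4,.6,.8,1,1.2,1.4,1.6,1.75,1.85):
  a=np.arctan2(36,-88)-th;print(th,np.round([95.1*np.cos(a)+88,95.1*np.sin(a)-36],1))
E
```

```text
t 4.83 stand x,y,z -24.1 -22.8 44.2 yaw 75.4 F [0.8 0.6 0.2] w 19.7
0.0
0.2 [ 8.9 16.8]
0.4 [21.  31.4]
0.6 [35.7 43.4]
0.8 [52.5 52.2]
1 [70.7 57.5]
1.2 [89.7 59.1]
1.4 [108.5  56.9]
1.6 [126.6  50.9]
1.75 [139.1  44.2]
1.85 [146.9  38.7]
```

{"method": "drive_tool", "body": {"plan": [[1,0,0,0,0],[1,0,0,0,0],[1,0,0,0,0]]}}

```text
t: 5.2
tool_pos: [419.7, -131.9, 43.1]
eef_rot: [-179.7, 0.0, 75.4]
wrist_force: [-14.4, 3.5, 11.2]
grip_width: 10.0
grip_force: 8.0
```

{"method": "drive_tool", "body": {"plan": [[1,0,4,-9,0],[1,0,5,-8,0],[1,0,6,-8,0],[1,0,6,-7,0],[1,0,7,-6,0]]}}

```text
t: 5.82
tool_pos: [447.8, -139.2, 81.5]
eef_rot: [-179.8, 0.0, 75.4]
wrist_force: [-6.2, 1.0, 4.7]
grip_width: 9.3
grip_force: 8.0
```

{"method": "drive_tool", "body": {"plan": [[1,0,8,-6,0],[1,0,8,-5,0],[1,0,9,-4,0],[1,0,9,-3,0],[1,0,9,-2,0]]}}

```text
t: 6.45
tool_pos: [492.1, -150.6, 101.6]
eef_rot: [180.0, 0.0, 75.4]
wrist_force: [-1.6, -0.8, 1.0]
grip_width: 9.3
grip_force: 8.0
```

{"method": "drive_tool", "body": {"plan": [[1,0,9,-1,0],[1,0,10,-1,0],[1,0,9,1,0],[1,0,10,1,0],[1,0,9,3,0]]}}

```text
t: 7.08
tool_pos: [537.6, -162.5, 98.3]
eef_rot: [180.0, 0.0, 75.4]
wrist_force: [-0.9, -0.5, -0.2]
grip_width: 9.5
grip_force: 8.0
```

{"method": "drive_tool", "body": {"plan": [[1,0,9,3,0],[1,0,7,3,0],[1,0,6,3,0],[1,0,5,3,0],[1,0,0,0,0]]}}

```text
t: 7.7
tool_pos: [562.2, -169.0, 85.5]
eef_rot: [-179.9, 0.0, 75.4]
wrist_force: [-5.6, 0.0, -8.6]
grip_width: 9.7
grip_force: 8.0
```

Run:
```python
from h import *
st()
```

```text
t 7.7 stand x,y,z 119.6 -23.2 85.5 yaw 75.4 F [-5.6  0.  -8.6] w 9.7
```

{"method": "drive_tool", "body": {"plan": [[0.45,0,0,0,0],[0.45,0,0,0,0],[0.45,0,0,-15,0],[0.45,0,0,-30,0],[0.45,0,0,-40,0]]}}

```text
t: 8.32
tool_pos: [562.8, -169.1, 173.1]
eef_rot: [-180.0, 0.0, 75.4]
wrist_force: [-1.0, 0.2, 0.0]
grip_width: 25.9
grip_force: 0.0
```

{"method": "drive_tool", "body": {"plan": [[-1,0,0,-45,0],[-1,40,-15,-30,0],[-1,55,-20,0,0],[-1,60,-10,0,0],[-1,0,0,0,0]]}}

```text
t: 8.95
tool_pos: [558.8, -2.6, 247.9]
eef_rot: [179.9, -0.1, 75.8]
wrist_force: [-0.8, -0.5, -0.0]
grip_width: 72.6
grip_force: 0.0
```

Run:
```python
from h import *
st()
cv2.imwrite('pics/w4.png',np.hstack([cams.read_camera('side')[100:300,180:380,::-1].repeat(2,0).repeat(2,1),cams.read_camera('scene')[100:300,180:380,::-1].repeat(2,0).repeat(2,1)]))
```

```text
t 8.95 stand x,y,z 74.7 137.0 247.9 yaw 75.8 F [-0.8 -0.5 -0. ] w 72.6
```

View pics/w4.png

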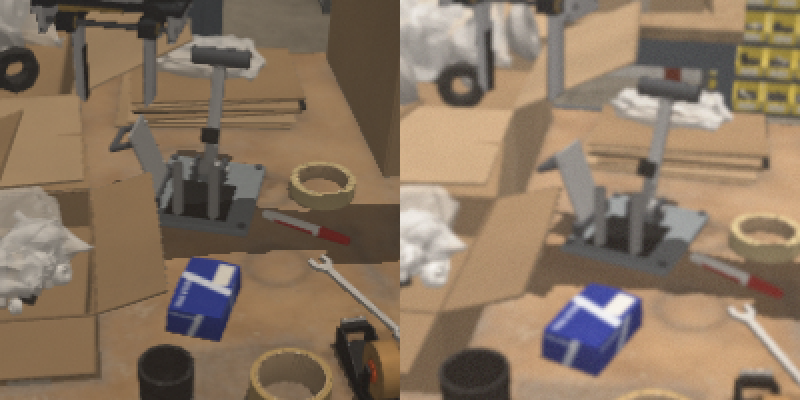

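Left crop: the lever bar is out at (220,55) and the cover is leaning back at (145,145), so both are open. Next I'll go to the sleeve.

{"method": "drive_tool", "body": {"plan": [[-1,50,-22,0,0],[-1,53,-23,0,0],[-1,53,-23,0,0],[-1,53,-23,0,0],[-1,53,-23,0,0]]}}

```text
t: 9.68
tool_pos: [514.8, 274.7, 247.3]
eef_rot: [179.9, -0.0, 75.2]
wrist_force: [0.7, 0.3, -0.2]
grip_width: 94.0
grip_force: 0.0
```

{"method": "drive_tool", "body": {"plan": [[-1,53,-23,0,0],[-1,0,0,0,0],[-1,0,0,0,0]]}}

```text
t: 10.05
tool_pos: [506.3, 330.0, 246.7]
eef_rot: [180.0, 0.0, 75.3]
wrist_force: [0.4, -0.3, 0.0]
grip_width: 94.3
grip_force: 0.0
```

Run:
```python
from h import *
s=status.get_state();print(s['t'],s['tool_pos'])
im=cams.read_camera('wrist')
cv2.imwrite('pics/w5.png',cv2.resize(im[:,:,::-1],(800,600)))
for p in ([505,336,140],[505,338,140],[515,336,140]):print((proj('wrist',p)[0]*10/7).round(1))
def tri(a,b):
    a=np.array(a)/2+[180,100];b=np.array(b)/2+[180,100]
    q=least_squares(lambda p:np.r_[proj('scene',[p])[0]-a,proj('side',[p])[0]-b],[500,300,50.]);return q.x.round(),q.fun.round(1)
print('flap',tri([160,187],[157,175]),tri([130,301],[167,292]))
```

```text
10.05 [506.34778555 330.000526   246.71962487]
[398.6 289.3]
[397.7 286.1]
[414.9 285.1]
flap (array([512.,  -1., 138.]), array([ 0.3, -0.4, -0.3,  0.5])) (array([502., 184.,  99.]), array([-0.1,  0.1,  0.1, -0.2]))
```

View pics/w5.png

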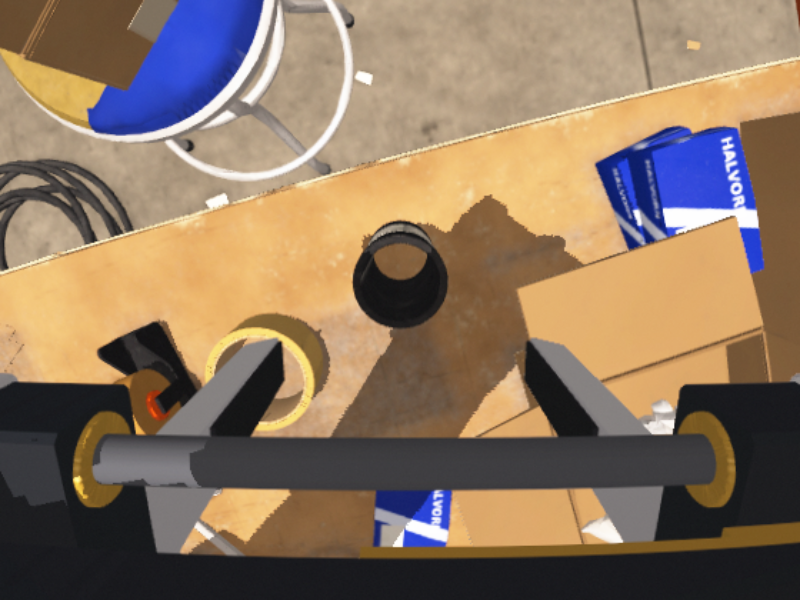

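The sleeve top is centred at (400,282), which puts it at about (507,340). The box flap rises to about 140 mm, so I'll carry the sleeve above it.

{"method": "drive_tool", "body": {"plan": [[-1,10,-2,0,0],[-1,0,0,50,0],[-1,0,0,50,0],[-1,0,0,40,0],[-1,0,0,20,0]]}}

```text
t: 10.72
tool_pos: [505.7, 340.8, 84.4]
eef_rot: [-179.9, 0.1, 75.3]
wrist_force: [1.3, 0.3, 0.3]
grip_width: 94.0
grip_force: 0.0
```

{"method": "drive_tool", "body": {"plan": [[1,0,0,0,0],[1,0,0,0,0],[1,0,0,0,0],[1,0,0,0,0],[1,0,0,0,0]], "grip_force": 20}}

```text
t: 11.35
tool_pos: [506.5, 342.1, 87.3]
eef_rot: [180.0, -0.1, 75.4]
wrist_force: [-0.3, -0.3, 6.9]
grip_width: 56.0
grip_force: 20.0
```

{"method": "drive_tool", "body": {"plan": [[1,0,0,0,0],[1,0,0,-10,0],[1,0,0,-25,0],[1,0,0,-40,0],[1,0,0,-40,0]]}}

```text
t: 11.98
tool_pos: [505.7, 341.5, 203.0]
eef_rot: [-180.0, 0.0, 75.4]
wrist_force: [0.5, 0.3, -2.0]
grip_width: 56.2
grip_force: 20.0
```

{"method": "drive_tool", "body": {"plan": [[1,-20,3,-24,0],[1,-35,5,-20,0],[1,-42,6,0,0],[1,-42,6,0,0],[1,-42,6,0,0]]}}

```text
t: 12.6
tool_pos: [485.0, 158.6, 245.9]
eef_rot: [180.0, -0.0, 75.4]
wrist_force: [0.8, -0.8, -3.4]
grip_width: 56.0
grip_force: 20.0
```

{"method": "drive_tool", "body": {"plan": [[1,-42,6,0,0],[1,-42,6,0,0],[1,-42,6,0,0],[1,-42,5,0,0],[1,-42,5,0,0]]}}

```text
t: 13.22
tool_pos: [459.1, -51.5, 246.0]
eef_rot: [180.0, -0.0, 75.4]
wrist_force: [0.9, -0.2, -2.2]
grip_width: 56.1
grip_force: 20.0
```

{"method": "drive_tool", "body": {"plan": [[1,-35,5,0,0],[1,-25,4,0,0],[1,-12,0,0,0],[1,0,0,0,0],[1,0,0,0,0]]}}

```text
t: 13.85
tool_pos: [450.4, -121.1, 245.5]
eef_rot: [-180.0, -0.0, 75.5]
wrist_force: [0.7, -0.8, -2.9]
grip_width: 56.2
grip_force: 20.0
```

Run:
```python
from h import *
st();C=lambda n:cv2.resize(cams.read_camera(n)[90:240,240:340,::-1],None,fx=4,fy=4,interpolation=cv2.INTER_CUBIC)
cv2.imwrite('pics/w6.png',np.hstack([C('side'),C('scene')]))
for n in('side','scene'):
  print(n,((proj(n,stand2w(ST,[[26,26,97],[-26,26,97],[0,0,16]]))-[240,90])*4).round().tolist())
```

```text
t 13.85 stand x,y,z -0.7 -4.8 245.5 yaw 75.5 F [ 0.7 -0.8 -2.9] w 56.2
side [[113.0, 364.0], [186.0, 373.0], [156.0, 443.0]]
scene [[157.0, 410.0], [231.0, 425.0], [207.0, 510.0]]
```

View pics/w6.png

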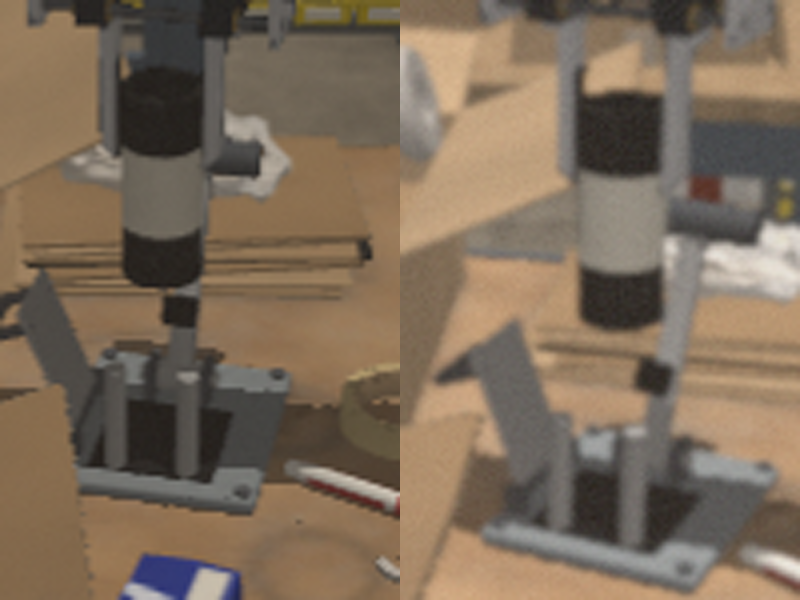

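The post tops agree with the model to about 1 mm, with the sleeve hanging upright above the seat. Next I'll lower it slightly to the right of the posts.

{"method": "drive_tool", "body": {"plan": [[1,-4,0,30,0],[1,0,0,40,0],[1,0,0,40,0],[1,0,0,20,0],[1,0,0,7,0]]}}

```text
t: 14.58
tool_pos: [448.8, -125.4, 107.5]
eef_rot: [-179.9, 0.0, 75.4]
wrist_force: [-0.6, -0.1, -1.7]
grip_width: 55.6
grip_force: 20.0
```

{"method": "drive_tool", "body": {"plan": [[1,0,0,2,0],[1,0,0,2,0],[1,0,0,0,0]]}}

```text
t: 14.95
tool_pos: [449.5, -126.0, 105.0]
eef_rot: [180.0, -0.0, 75.4]
wrist_force: [0.0, -0.4, -2.4]
grip_width: 56.3
grip_force: 20.0
```

Still carrying its weight, so I'll go down a bit more, then slide to the posts.

{"method": "drive_tool", "body": {"plan": [[1,0,0,1.5,0],[1,0,0,0,0]]}}

```text
t: 15.2
tool_pos: [449.5, -126.0, 103.3]
eef_rot: [180.0, -0.0, 75.4]
wrist_force: [1.0, -0.3, 0.5]
grip_width: 56.2
grip_force: 20.0
```

{"method": "drive_tool", "body": {"plan": [[1,3,0,0,0],[1,2,0,0,0],[1,2,0,0,0],[1,0,0,0,0]]}}

```text
t: 15.7
tool_pos: [451.1, -119.7, 103.5]
eef_rot: [180.0, 0.0, 75.4]
wrist_force: [-3.8, -5.0, 11.7]
grip_width: 56.2
grip_force: 20.0
```

{"method": "drive_tool", "body": {"plan": [[1,1.5,0,0,0],[1,0,0,0,0]]}}

```text
t: 15.95
tool_pos: [451.4, -118.3, 103.5]
eef_rot: [180.0, 0.0, 75.4]
wrist_force: [-4.4, -3.0, 12.9]
grip_width: 56.1
grip_force: 20.0
```

{"method": "drive_tool", "body": {"plan": [[1,1.5,0,0,0],[1,0,0,0,0]]}}

```text
t: 16.2
tool_pos: [451.8, -116.8, 103.5]
eef_rot: [180.0, 0.0, 75.4]
wrist_force: [-5.2, -3.8, 14.4]
grip_width: 55.9
grip_force: 20.0
```

{"method": "drive_tool", "body": {"plan": [[1,1.5,0,-0.5,0],[1,0,0,0,0]]}}

```text
t: 16.45
tool_pos: [452.2, -114.8, 103.6]
eef_rot: [180.0, -0.0, 75.4]
wrist_force: [-1.2, -3.0, 5.3]
grip_width: 56.0
grip_force: 20.0
```

Run:
```python
from h import *
st();C=lambda n:cv2.resize(cams.read_camera(n)[130:230,240:320,::-1],None,fx=5,fy=5,interpolation=cv2.INTER_CUBIC)
cv2.imwrite('pics/w7.png',np.hstack([C('side'),C('scene')]))
for n in('side','scene'):
  print(n,((proj(n,stand2w(ST,[[0,0,156],[0,0,16],[-26,26,97],[26,26,97]]))-[240,130])*5).round().tolist())
```

```text
t 16.45 stand x,y,z -0.4 1.7 103.6 yaw 75.4 F [-1.2 -3.   5.3] w 56.0
side [[197.0, 146.0], [195.0, 354.0], [232.0, 266.0], [141.0, 255.0]]
scene [[265.0, 198.0], [258.0, 437.0], [289.0, 331.0], [196.0, 312.0]]
```

View pics/w7.png

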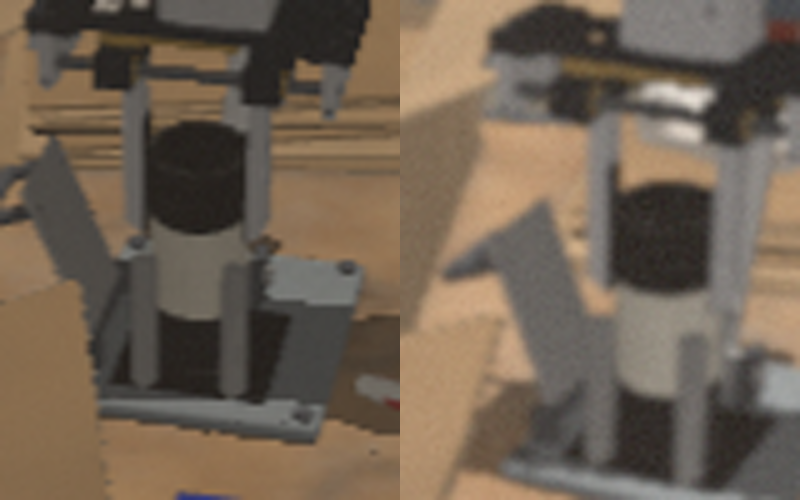

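The sleeve stands against both posts: its top centre is at (198,147) in side against (197,146) expected. Next I'll release and rise.

{"method": "drive_tool", "body": {"plan": [[0.2,0,0,0,0],[-0.7,0,0,0,0],[-0.9,0,0,0,0],[-0.9,0,0,0,0],[-0.9,0,0,-10,0]]}}

```text
t: 17.18
tool_pos: [451.6, -114.8, 113.4]
eef_rot: [-179.9, 0.0, 75.4]
wrist_force: [-0.6, 0.2, 0.0]
grip_width: 88.6
grip_force: 0.0
```

{"method": "drive_tool", "body": {"plan": [[-0.9,0,0,-40,0],[-0.9,0,0,-50,0],[-0.9,0,0,-50,0],[1,0,0,0,0],[1,0,0,0,0]]}}

```text
t: 17.8
tool_pos: [451.8, -114.8, 253.6]
eef_rot: [180.0, -0.0, 75.4]
wrist_force: [1.0, -0.3, -1.3]
grip_width: 72.5
grip_force: 0.0
```

{"method": "drive_tool", "body": {"plan": [[1,-40,0,0,0],[1,-40,0,0,0],[1,-40,0,0,0],[1,-40,0,0,0],[1,-33,0,0,0]]}}

```text
t: 18.42
tool_pos: [402.1, -302.8, 252.3]
eef_rot: [-179.9, 0.0, 75.3]
wrist_force: [0.9, 0.3, 0.5]
grip_width: 22.6
grip_force: 0.0
```

{"method": "drive_tool", "body": {"plan": [[1,0,0,0,0],[1,0,0,40,0],[1,0,0,40,0],[1,0,0,7,0],[1,0,0,0,0]]}}

```text
t: 19.05
tool_pos: [403.5, -301.3, 166.7]
eef_rot: [-179.9, -0.0, 75.4]
wrist_force: [0.2, -0.2, 0.7]
grip_width: 0.5
grip_force: 0.0
```

{"method": "drive_tool", "body": {"plan": [[1,14,0,0,0],[1,10,0,0,0],[1,10,0,0,0],[1,10,0,0,0],[1,10,0,0,0]]}}

```text
t: 19.68
tool_pos: [417.2, -248.6, 166.5]
eef_rot: [-180.0, -0.0, 75.4]
wrist_force: [-0.6, -2.5, 0.3]
grip_width: 0.4
grip_force: 0.9
```

{"method": "drive_tool", "body": {"plan": [[1,10,0,0,0],[1,10,0,0,0],[1,8,0,0,0],[1,7,0,0,0],[1,6,0,0,0]]}}

```text
t: 20.3
tool_pos: [427.5, -209.3, 166.5]
eef_rot: [-180.0, 0.0, 75.4]
wrist_force: [0.6, -1.1, -0.5]
grip_width: 0.2
grip_force: 0.3
```

Run:
```python
from h import *
st()
```

```text
t 20.3 stand x,y,z -0.7 -96.0 166.5 yaw 75.4 F [ 0.6 -1.1 -0.5] w 0.2
```

At dead centre; a bit more, then back off.

{"method": "drive_tool", "body": {"plan": [[1,6,0,0,0],[1,6,0,0,0],[1,3,0,0,0],[1,0,0,0,0],[1,0,0,0,0]]}}

```text
t: 20.92
tool_pos: [431.1, -195.4, 166.5]
eef_rot: [-180.0, 0.0, 75.4]
wrist_force: [0.7, 0.2, 0.5]
grip_width: 0.5
grip_force: 0.0
```

{"method": "drive_tool", "body": {"plan": [[1,-30,0,0,0],[1,-40,0,0,0],[1,-30,0,-30,0],[1,0,0,-50,0],[1,0,0,0,0]]}}

```text
t: 21.55
tool_pos: [407.1, -293.4, 249.5]
eef_rot: [179.7, 0.0, 75.3]
wrist_force: [-0.5, -0.3, -0.1]
grip_width: 0.5
grip_force: 0.0
```

Run:
```python
from h import *
st();C=lambda n:cv2.resize(cams.read_camera(n)[110:310,225:365,::-1],None,fx=2.8,fy=2.8,interpolation=cv2.INTER_CUBIC)
cv2.imwrite('pics/w8.png',np.hstack([C('side'),C('scene')]))
for a in(0,.25,.4):print(a,((proj('side',stand2w(ST,[0,-75+168*np.sin(a),30+168*np.cos(a)]))-[225,110])*2.8).round())
```

```text
t 21.55 stand x,y,z 0.6 -182.5 249.5 yaw 75.3 F [-0.5 -0.3 -0.1] w 0.5
0 [[168.  66.]]
0.25 [[159.  89.]]
0.4 [[155. 108.]]
```

View pics/w8.png

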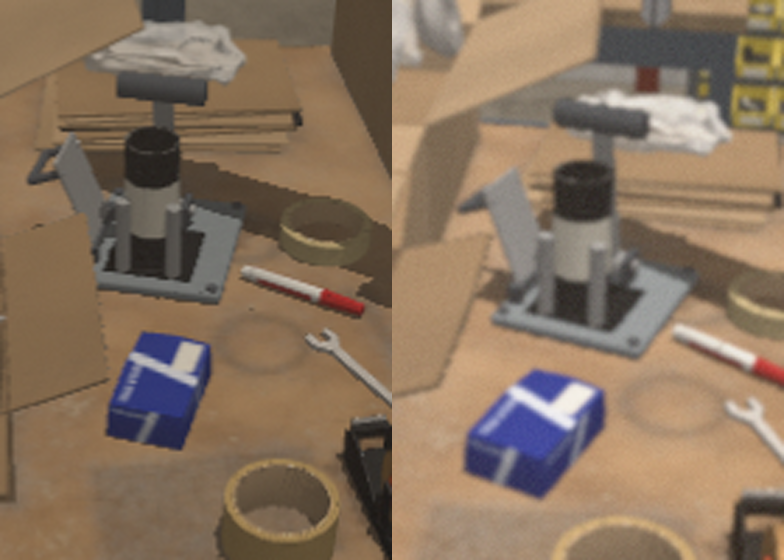

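The bar is at (162,89), where a lever angle of about +0.25 would put it, so it is clamping the sleeve. The sleeve is upright, the cover is open, the carton and roll haven't moved, and the arm is clear.

```bash
python3 -c "
from cell import close_job;print(close_job())"
```

```text
the job is handed in; nothing more can be done
None
```

The sleeve is clamped upright in the stand with the lever in and the cover open; the tape roll and carton were left where they were, and the job is handed in after about 22 s of robot time.

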